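# Stock the craft shop's display rod

### The arm

A 6-joint arm with a two-finger parallel gripper is mounted at the origin on the work surface. World frame = base frame: x ahead of the robot, y to its left, z up, the work surface at z = 0. Lengths are in m, angles in degrees, forces in N, time in s.
With the tool pointing down it reaches from about 0.4 to 0.825 m from the base axis. Payload 7 kg.
Tool frame: the origin (TCP) lies at the very end of the fingers, on their centre line; the grasp point (between the pads) lies 19 mm behind it (grasp_offset is the x of the grasp point in the tool frame, in m); x points along the fingers, y is the direction in which the jaws open and shut, and the axes are right-handed (so a half turn about x gives the same grasp; the last joint's range is limited). The gripper opens to 88 mm and grips with 3 to 60 N. Pads are 19 mm wide; open, the fingers measure 130 mm over their backs; the gripper's body (78 mm by 193 mm) begins 47 mm behind the grasp point.
Start: joints at [-54.425, 20.546, 0.682, 0, -70.136, -16.507], TCP at [0.22, -0.638, 0.227] pointing down, gripper open.
Joint ranges: [-176.03, 176.03], [-82.01, 121.73], [-58.28, 71.71], [-173.87, 95.51], [-174.79, -0.11], [-173.66, 173.66]. Speed limits (degrees/s): [136.94, 136.94, 172.46, 180, 180, 180].

### API

Orientations are given as [roll, pitch, yaw] about the fixed x, y, z axes, in that order (R = Rz(yaw) Ry(pitch) Rx(roll)).
In Python, from plant import get_obs, snapshot, close_job, grasp_offset gives the robot as it stands.
- The arm moves only by the tool carry_out, never from a script. Its argument "series" is a list that holds one entry, the list of rows, each a list of 6 numbers: the shift along the tool's x, y, z in mm, then the turn, a rotation vector about the tool's x, y, z in degrees. A call has 1 to 10 rows; each row is the pose to reach, as a shift and turn from the pose commanded when the call began, along the tool's axes at that moment; what a row does not reach only later rows make up. A row lasts 1/8 s, in which the tool goes at most 62.5 mm and 10.7 degrees, less where a joint would pass 70% of its speed; a pose out of reach is approached as far as the arm can. A call with a gripper value outside its range is refused whole. "hand" is the gripper's target within -1 to 1 (shut at 1, half-way at 0, fully open at -1), set as the call begins (left out, the last holds). The fingers move at their own pace and stop on an object; the grip force is fixed at half the most. Time passes only in rows, so rows that repeat a pose let the fingers close. It gives the time, the measured TCP pose, the force and the opening at its end, in the units of the state.
- get_obs(): the state, without advancing time (a new reading comes with each control period).
- snapshot(name): name is "scene" or "top" or "wrist"; returns a dict with "color" (400x640x3 uint8, red, green, blue), "fx", "fy", "cx", "cy" (pixels), "eye" and "attitude" of the camera in the world. Camera axes: x right, y down, z forward; pixel columns grow to the right and rows downward; lengths in m; the calibration is good to about 2 mm. A picture is of the moment at which its call begins. There is no depth.
- close_job(): hands the job in, once; it reports no verdict.
The state is a dict: "clock": time; "joint_pos": joint angles; "qvel": joint speeds; "tau": joint torques, N m; "tool_pos": TCP position; "orientation": TCP orientation; "force": force on the tool from outside, world axes, zero at the start; "moment": the same for the moment, N m; "opening": finger opening in m.
Only numpy, scipy, OpenCV 4.12 (cv2) and the standard library are available. Lean on these libraries where they do the work, as an engineer would, in place of code of your own. Each camera call takes 0.05 s, during which the arm holds its last target.

### The job

Thread the three white rings from the rack onto the display stand's rod in order of size, the largest first so that it hangs nearest the post, then the middle one, then the smallest, and finish by pushing the wooden end cap fully home on the end of the rod. Let go of everything, and leave the other things on the counter where they are.

Things in the scene. Friction and masses are not known exactly. Their poses are not given: they have to be found in the camera images.
- stand: Wooden display stand, fixed to the counter: base plate 110 x 130 x 14 mm, upright post 26 mm wide (x) and 22 mm deep (y), 162 mm tall, with a level steel rod. Origin on the counter under the point where the rod leaves the post. The rod points along the stand's -y; the post stands on the +y side of the origin. z is up.
- rod_root (a point): On the rod's centre line where it leaves the face of the post, 150 mm above the counter. Axes as the stand's: the rod runs along -y.
- rod_tip (a point): The free end of the rod, on its centre line, 150 mm above the counter and 160 mm from rod_root. The rod is 14 mm in diameter with a half-round end (7 mm radius).
- rack: Low wooden cradle, fixed: foot 70 x 270 x 10 mm; along its y two 8 mm wide rails, 18 mm apart inside, 34 mm over the outside, tops 36 mm above the counter. Origin on the counter under its centre. The rings and the cap lie on the rails in any order, about 62 mm apart, axes along y; they overhang the rails on both sides, so a finger can go down on each side.
- ring_large: The largest of three white-painted wooden craft rings: 66 mm outer diameter, 28 mm long, straight 22 mm hole right through, about 50 g. Origin at its centre; its axis (hole) is its y axis. It starts on the rack in any of the four places, axis level along the rack's y, centre 68 mm above the counter. Either face may go first on the rod.
- ring_medium: The middle one of three white-painted wooden craft rings: 54 mm outer diameter, 26 mm long, straight 22 mm hole right through, about 30 g. Origin at its centre; its axis (hole) is its y axis. It starts on the rack in any of the four places, axis level along the rack's y, centre 61 mm above the counter. Either face may go first on the rod.
- ring_small: The smallest of three white-painted wooden craft rings: 42 mm outer diameter, 24 mm long, straight 22 mm hole right through, about 15 g. Origin at its centre; its axis (hole) is its y axis. It starts on the rack in any of the four places, axis level along the rack's y, centre 55 mm above the counter. Either face may go first on the rod.
- cap: End cap, a plain light-wood cylinder, 40 mm in diameter, 36 mm long, about 28 g, with a blind hole 18 mm wide and 28 mm deep in one end. Origin on its axis at the bottom of the hole (28 mm behind the mouth, 8 mm from the closed end); y points out of the mouth. It starts on the rack, any place, axis 54 mm above the counter, mouth to the rack's +y, as it must face to go on the rod.
- cone: Bystander, loose: white foam cone standing upright, base 68 mm across, 144 mm tall. Origin at the centre of its underside.
- tin: Bystander, loose: flat green tin, 90 x 60 x 28 mm. Origin at the centre of its underside.
- jar: Bystander, loose: small screw-top jar, 56 mm across, 75 mm tall. Origin at the centre of its underside.
- carton: Bystander, loose: flat white carton, 100 x 100 x 45 mm. Origin at the centre of its underside.
- wreath: Bystander, loose: white foam wreath ring lying flat, 120 mm across, 72 mm hole, 22 mm thick; it is NOT one of the rings to thread. Origin at the centre of its underside.
- brush: Bystander, loose: paint brush lying flat. Origin under its handle's line.
- pot: Bystander, loose: terracotta cup, 70 mm across, 70 mm tall. Origin at the centre of its underside.
Things that resemble listed ones, but are neither listed nor needed, are in the scene too. Leave any pink look-alike of the ring_large alone. Several things have the shape of the cap; the one meant has the colours described above.

How it is judged (in metres and radians):
On the way, in this order (a step that is already met when the one before it is completed fails the run):
1. the largest ring is on the rod (y of ring_large in the frame of rod_root between -0.15 and -0.008 m and x of ring_large in the frame of rod_root between -0.01 and 0.01 m and z of ring_large in the frame of rod_root between -0.01 and 0.01 m), for 0.2 s.
2. the middle ring is on the rod, outside the largest (all of step 1 and y of ring_medium in the frame of rod_root between -0.15 and -0.008 m and x of ring_medium in the frame of rod_root between -0.01 and 0.01 m and z of ring_medium in the frame of rod_root between -0.01 and 0.01 m and (y of each of rod_root, ring_large in the frame of ring_medium above 0 m or y of each of rod_root, ring_large in the frame of ring_medium below 0 m)), for 0.2 s.
3. the smallest ring is on the rod, outside the middle one (all of step 2 and y of ring_small in the frame of rod_root between -0.15 and -0.008 m and x of ring_small in the frame of rod_root between -0.01 and 0.01 m and z of ring_small in the frame of rod_root between -0.01 and 0.01 m and (y of each of rod_root, ring_medium in the frame of ring_small above 0 m or y of each of rod_root, ring_medium in the frame of ring_small below 0 m)), for 0.2 s.
4. the cap is fully home on the rod's end (all of step 1 and y of ring_medium in the frame of rod_root between -0.15 and -0.008 m and x of ring_medium in the frame of rod_root between -0.01 and 0.01 m and z of ring_medium in the frame of rod_root between -0.01 and 0.01 m and y of ring_small in the frame of rod_root between -0.15 and -0.008 m and x of ring_small in the frame of rod_root between -0.01 and 0.01 m and z of ring_small in the frame of rod_root between -0.01 and 0.01 m and distance between cap and rod_tip below 0.009 m and angle between the y axis of cap and the y axis of stand, either way round below 0.3 rad and y of rod_root in the frame of cap above 0 m), for 0.2 s.
At the end, for the whole second after the job is handed in: All three rings on the rod (centres 8 to 150 mm from the post, within 10 mm of its line), largest, middle, smallest from the post outward; the cap on the end, mouth to the post, the bottom of its hole within 9 mm of the tip, axis within 0.3 rad of the rod; all slower than 0.03 m/s (all of step 4 and (y of each of rod_root, ring_large in the frame of ring_medium above 0 m or y of each of rod_root, ring_large in the frame of ring_medium below 0 m) and (y of each of rod_root, ring_medium in the frame of ring_small above 0 m or y of each of rod_root, ring_medium in the frame of ring_small below 0 m) and linear speed of each of ring_large, ring_medium, ring_small, cap below 0.03 m/s); the robot touches nothing.
It fails at once if one of the other loose things on the counter is shifted by more than 30 mm (distance of any of cone, tin, jar, carton, wreath, brush, pot from where it was at the start of the episode above 0.03 m).
It also fails if it takes over 72 s, if anything falls off the work surface, if the arm or the gripper's body presses on something with over 40 N, if the wrist force passes 120 N, or if a joint passes its speed limit or range.

## Working session

There is one attempt and no reset: what is moved stays moved. The work goes in short steps, Python scripts to look and compute and a tool call to move; the robot and the scene stay as the last step left them, time stands still between calls to the robot, and variables do not carry over. Pictures are saved under pics/ and viewed, and the job is handed in when it is done.

Besides the shell and the picture viewer there is one more tool, called after ">>>" by a JSON object that holds its "op" and its "data", one argument or row to a line. carry_out: Moves the arm, as the interface text tells. Its arguments: {"type":"object","properties":{"series":{"type":"array","items":{"type":"array","items":{"type":"array","items":{"type":"number"}}}},"hand":{"type":"number"}},"required":["series"]}

```bash
ls; mkdir -p pics; python3 - <<'E'
from plant import get_obs, snapshot, grasp_offset
import cv2
print(get_obs(),grasp_offset)
for n in ("scene","top","wrist"):
    s=snapshot(n); cv2.imwrite(f"pics/{n}0.png",s["color"][:,:,::-1]); print(n,{k:v for k,v in s.items() if k!="color"})
E
```

```text
pics
{'clock': 0.0, 'joint_pos': array([-5.44247866e+01,  2.05927382e+01,  6.33639005e-01, -2.08880041e-02,
       -7.01359929e+01, -1.65046675e+01]), 'qvel': array([-0.01252936, -0.058534  , -0.05466028, -0.01338846, -0.00775736,
        0.00546233]), 'tau': array([-3.16729136e-03, -5.82723498e+01,  2.93035322e+01,  6.99691236e+00,
        6.65183121e-03, -1.39541976e-04]), 'tool_pos': array([ 0.22033575, -0.63750325,  0.22560455]), 'orientation': array([ 94.83902511,  89.90290108, 113.90245717]), 'force': array([ 0.15334003, -0.32981862, -0.47894142]), 'moment': array([0.05756207, 0.06768255, 0.00301008]), 'opening': 0.08731452292073186} -0.0188
scene {'fx': 425.64394028369713, 'fy': 425.64394028369713, 'cx': 320.6577837377225, 'cy': 201.49965961455794, 'eye': array([1.11964832, 0.07719379, 0.88645002]), 'attitude': array([-1.42352350e+02, -3.75478004e-02,  9.83305290e+01])}
top {'fx': 419.63127367618887, 'fy': 419.63127367618887, 'cx': 315.9721172034695, 'cy': 194.13454985740864, 'eye': array([ 0.35077192, -0.01899049,  1.02844368]), 'attitude': array([-166.2563916 ,    0.40365301,  -94.16016041])}
wrist {'fx': 289.6746483013171, 'fy': 289.6746483013171, 'cx': 323.51919153551506, 'cy': 203.46977518923077, 'eye': array([ 0.14239358, -0.66611082,  0.38473451]), 'attitude': array([ 1.62103625e+02, -1.28024793e-01,  1.09129504e+02])}
```

View pics/scene0.png

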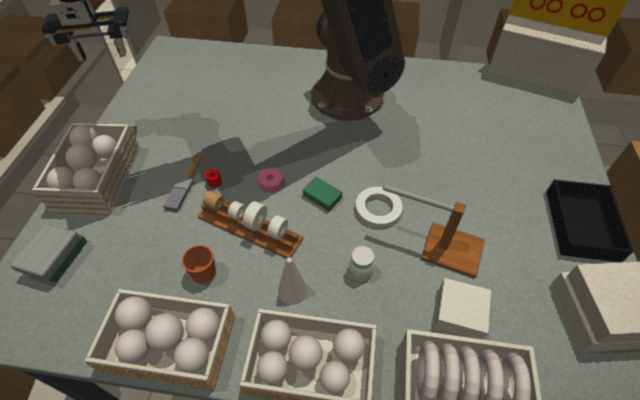

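View pics/top0.png

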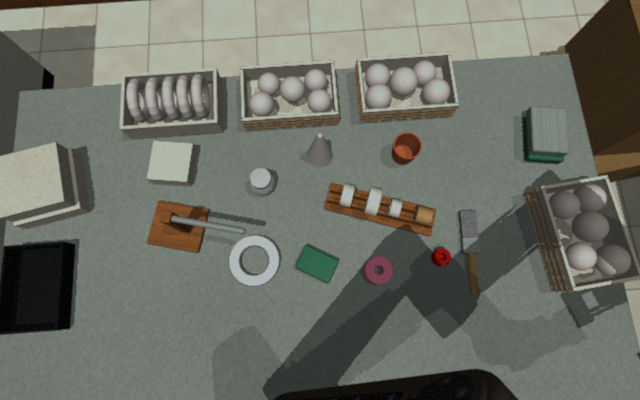

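View pics/wrist0.png

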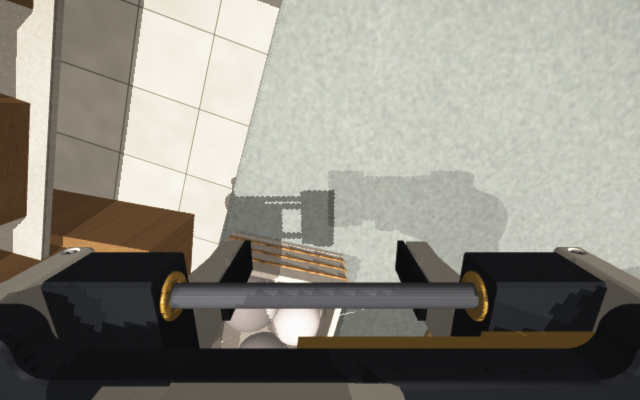

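```bash
cat > h.py <<'E'
import numpy as np, cv2
from scipy.spatial.transform import Rotation as R
from plant import get_obs, snapshot
def rot(a): return R.from_euler('xyz',a,degrees=True).as_matrix()
def ray(s,u,v):
    d=rot(s["attitude"])@np.array([(u-s["cx"])/s["fx"],(v-s["cy"])/s["fy"],1]); return s["eye"],d/np.linalg.norm(d)
def onplane(s,u,v,z):
    e,d=ray(s,u,v); return e+d*(z-e[2])/d[2]
def proj(s,p):
    c=rot(s["attitude"]).T@(np.asarray(p)-s["eye"]); return np.array([s["fx"]*c[0]/c[2]+s["cx"],s["fy"]*c[1]/c[2]+s["cy"]])
def tri(rays):
    A=np.zeros((3,3));b=np.zeros(3)
    for e,d in rays:
        P=np.eye(3)-np.outer(d,d);A+=P;b+=P@e
    return np.linalg.solve(A,b)
def crop(s,u0,u1,v0,v1,k,name):
    cv2.imwrite("pics/"+name,cv2.resize(s["color"][v0:v1,u0:u1,::-1],None,fx=k,fy=k,interpolation=cv2.INTER_CUBIC))
E
python3 - <<'E'
from h import *
s=snapshot("top"); crop(s,310,460,170,290,5,"topr.png"); crop(s,130,290,180,300,5,"tops.png")
s=snapshot("scene"); crop(s,170,320,160,280,5,"scr.png"); crop(s,340,500,170,290,5,"scs.png")
E
```

```text
(no output)
```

View pics/topr.png

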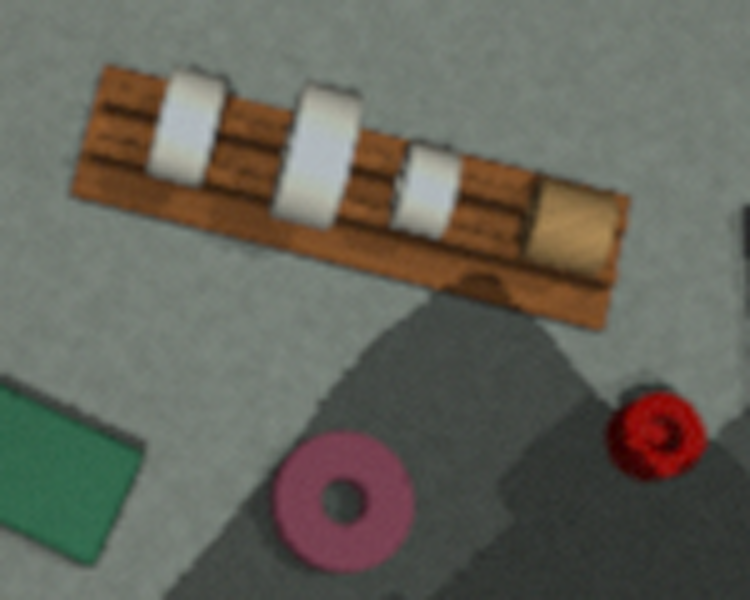

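View pics/tops.png

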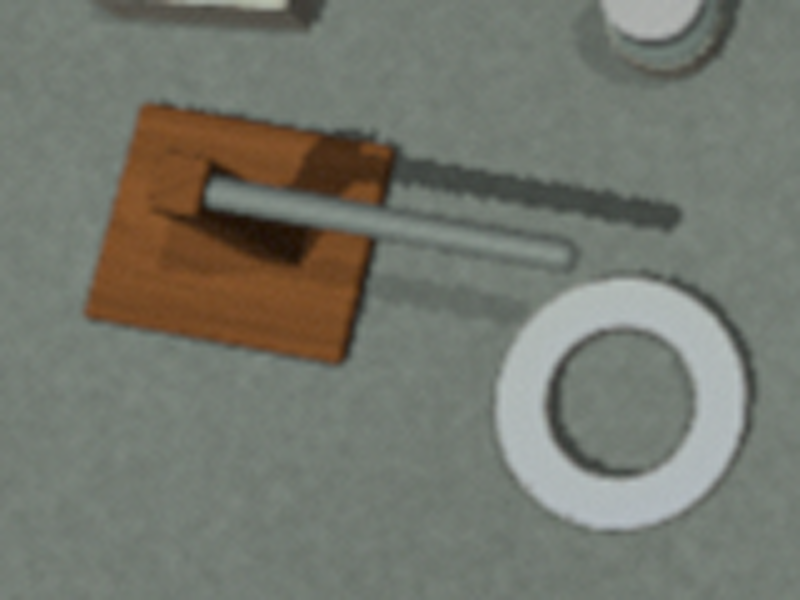

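View pics/scr.png

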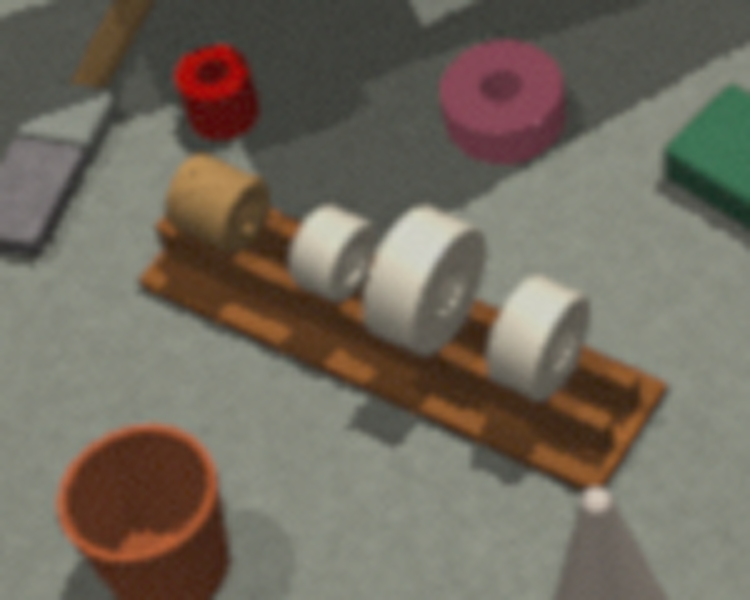

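View pics/scs.png

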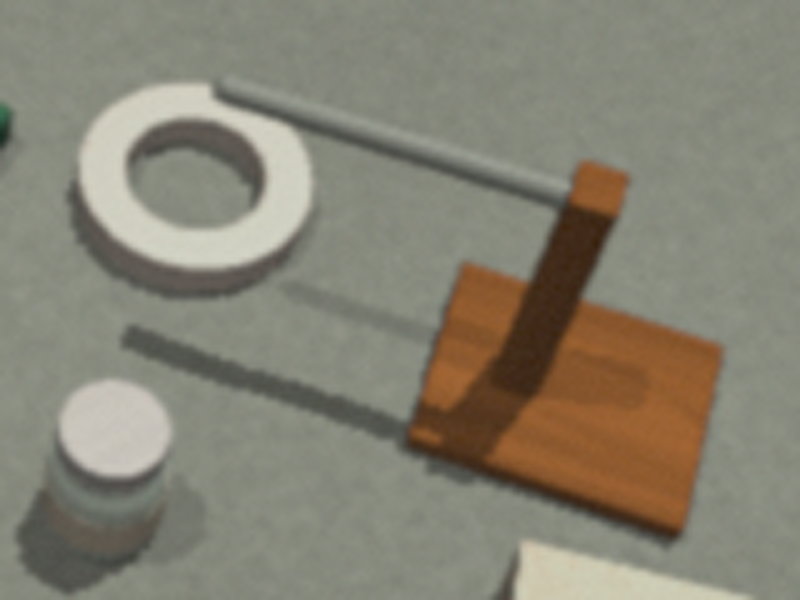

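```bash
cat > m1.py <<'E'
from h import *
t=snapshot("top"); s=snapshot("scene")
def T(U,V,u0,v0): return (U+.5)/5-.5+u0,(V+.5)/5-.5+v0
def col(s,lo,hi,box):
    h=cv2.cvtColor(s["color"],cv2.COLOR_RGB2HSV); m=cv2.inRange(h,lo,hi); k=np.zeros_like(m); u0,u1,v0,v1=box; k[v0:v1,u0:u1]=m[v0:v1,u0:u1]; return k
# rack foot corners
pt=[(105,65),(632,195),(605,330),(70,197)]
C=[onplane(t,*T(a,b,310,170),.010) for a,b in pt]; print("rack top view",np.round(C,4),np.round([np.linalg.norm(C[i]-C[(i+1)%4]) for i in range(4)],4),"c",np.mean(C,0))
ps=[(665,385),(590,490),(140,283)]
print("rack scene",np.round([onplane(s,*T(a,b,170,160),.010) for a,b in ps],4))
# stand base corners z=.014
C=[onplane(t,*T(a,b,130,180),.014) for a,b in [(143,103),(393,147),(343,362),(88,315)]]; print("base top",np.round(C,4),np.mean(C,0))
C=[onplane(s,*T(a,b,340,170),.014) for a,b in [(463,263),(722,347),(680,530),(410,435)]]; print("base scene",np.round(C,4),np.mean(C,0))
# rod
for n,a,b in (("root",(205,192),(570,190)),("tip",(577,254),(214,85))):
    p=tri([ray(t,*T(*a,130,180)),ray(s,*T(*b,340,170))]); print(n,p,onplane(t,*T(*a,130,180),.15),onplane(s,*T(*b,340,170),.15))
# rings
for n,cs in (("white",[((0,0,110),(179,60,255),(320,415,175,222))]),):
    m=col(t,*cs[0]); N,l,st,ce=cv2.connectedComponentsWithStats(m)
    for i in range(1,N):
        if st[i,4]>60: print(st[i],ce[i],cv2.minAreaRect(np.argwhere(l==i)[:,::-1].astype(np.float32)))
for n,p,z in (("cone tip",(320,135),.144),("pot",(407,143),.07),("jar",(261,177),.075),("brush",(469,218),.01),("red",(441,255),.04)): print(n,onplane(t,*p,z))
E
python3 m1.py
```

```text
rack top view [[ 0.6268 -0.0688  0.01  ]
 [ 0.541  -0.3232  0.01  ]
 [ 0.4753 -0.3007  0.01  ]
 [ 0.5605 -0.046   0.01  ]] [0.2685 0.0694 0.2686 0.0701] c [ 0.55090445 -0.18466771  0.01      ]
rack scene [[ 0.5642 -0.0482  0.01  ]
 [ 0.6274 -0.0732  0.01  ]
 [ 0.5424 -0.3217  0.01  ]]
base top [[0.6124 0.3625 0.014 ]
 [0.5808 0.2386 0.014 ]
 [0.4765 0.2639 0.014 ]
 [0.5084 0.3875 0.014 ]] [0.54453377 0.31311298 0.014     ]
base scene [[0.4777 0.2651 0.014 ]
 [0.5097 0.3887 0.014 ]
 [0.6136 0.3612 0.014 ]
 [0.5812 0.2391 0.014 ]] [0.54554525 0.31352314 0.014     ]
root [0.53536976 0.28183785 0.15439155] [0.5363003 0.2843109 0.15     ] [0.53215032 0.28212216 0.15      ]
tip [0.49755593 0.12636986 0.15248509] [0.49796569 0.12687621 0.15      ] [0.49547022 0.12644372 0.15      ]
[ 320  175   95   47 2512] [365.68511146 191.85708599] ((366.9999694824219, 197.99998474121094), (93.99998474121094, 45.99999237060547), 0.0)
[389 199  13  18 175] [395.18857143 207.64      ] ((394.8500061035156, 207.45001220703125), (12.016654968261719, 16.127614974975586), 18.434947967529297)
cone tip [ 0.70274459 -0.04741953  0.144     ]
pot [ 0.69575043 -0.25816054  0.07      ]
jar [0.63510674 0.09741835 0.075     ]
brush [ 0.51157139 -0.4006234   0.01      ]
red [ 0.42464826 -0.31035589  0.04      ]
```

```bash
cat >> h.py <<'E'
SY=-14.2; RY=-18.6
u=lambda a: np.array([-np.sin(np.radians(a)),np.cos(np.radians(a)),0])  # frame y axis for yaw a
def target_R(yaw):  # tool x down, tool y along frame +-x for yaw
    o=get_obs(); Rc=rot(o["orientation"]); best=None
    for sg in (1,-1):
        y=sg*np.array([np.cos(np.radians(yaw)),np.sin(np.radians(yaw)),0]); x=np.array([0,0,-1.]); M=np.stack([x,y,np.cross(x,y)],1)
        a=np.linalg.norm(R.from_matrix(Rc.T@M).as_rotvec(degrees=True))
        if best is None or a<best[0]: best=(a,M)
    return best[1]
def go(p,yaw,label=""):
    o=get_obs(); Rc=rot(o["orientation"]); M=target_R(yaw)
    d=Rc.T@(np.asarray(p)-o["tool_pos"])*1000; r=R.from_matrix(Rc.T@M).as_rotvec(degrees=True)
    print(label,"shift",np.round(d,1),"turn",np.round(r,2))
RC=np.array([.5515,-.1855,0])
ROOT=np.array([.5365,.2820,.15]); TIP=ROOT-.16*u(SY)
E
python3 - <<'E'
from h import *
t=snapshot("top")
for n,(U,V),z in (("L",(317,155),.099),("M",(188,127),.086),("S",(428,190),.074),("C",(573,222),.072)):
    p=onplane(t,(U+.5)/5-.5+310,(V+.5)/5-.5+170,z); d=p-RC; print(n,p.round(4),"along",(d@u(RY)).round(4),"x",(d[0]*np.cos(np.radians(RY))+d[1]*np.sin(np.radians(RY))).round(4))
crop(t,290,350,120,180,10,"cone.png")
o=get_obs(); print(rot(o["orientation"]).round(3))
go(RC+.031*u(RY)+[0,0,.2],RY)
E
```

```text
L [ 0.5533 -0.1569  0.099 ] along 0.0277 x -0.0074
M [ 0.5737 -0.1009  0.086 ] along 0.0873 x -0.0059
S [ 0.5384 -0.2102  0.074 ] along -0.0276 x -0.0046
C [ 0.5187 -0.2757  0.072 ] along -0.0959 x -0.0023
[[-0.    -0.327  0.945]
 [ 0.     0.945  0.327]
 [-1.     0.    -0.   ]]
 shift [ 26.5 344.  479.6] turn [-5.233e+01  1.000e-02 -1.000e-02]
```

View pics/cone.png

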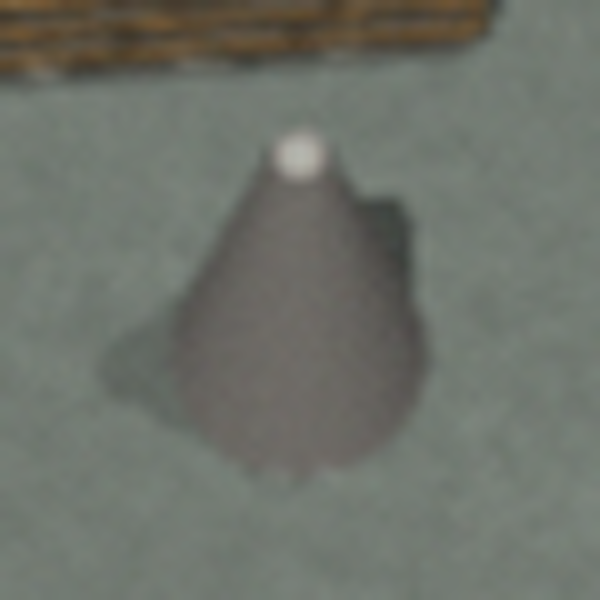

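>>> {"op": "carry_out", "data": {
  "series": [
    [[26,344,480,-52.3,0,0],[26,344,480,-52.3,0,0],[26,344,480,-52.3,0,0],[26,344,480,-52.3,0,0],[26,344,480,-52.3,0,0],[26,344,480,-52.3,0,0],[26,344,480,-52.3,0,0],[26,344,480,-52.3,0,0],[26,344,480,-52.3,0,0],[26,344,480,-52.3,0,0]]
  ],
  "hand": -1
}}

```text
clock: 1.65
tool_pos: [0.5633, -0.1533, 0.2005]
orientation: [-56.4, 90.0, 15.1]
force: [-0.7, -0.4, -0.1]
opening: 0.0877
```

```bash
python3 - <<'E'
from h import *
o=get_obs(); print(o["clock"],o["tool_pos"],o["orientation"],o["joint_pos"].round(1))
w=snapshot("wrist"); cv2.imwrite("pics/w1.png",w["color"][:,:,::-1]); print(w["eye"],w["attitude"])
go(RC+.031*u(RY)+[0,0,.2],RY)
print([proj(w,RC+k*u(RY)+[0,0,z]).round(0) for k,z in ((.031,.068),(-.031,.055),(.135,.036),(-.135,.036),(.031,.101))])
E
```

```text
1.65 [ 0.56330264 -0.15329994  0.20046885] [-56.42967501  89.97655643  15.07979758] [  4.   13.1 -13.3  -0.  -63.6 -22.4]
[ 0.5378515  -0.23377954  0.35945536] [ 1.62047410e+02 -1.67214337e-02  1.61578825e+02]
 shift [ 0.2  1.8 -4.8] turn [0.14 0.02 0.04]
[array([326., 191.]), array([326., 129.]), array([325., 264.]), array([326.,  18.]), array([326., 201.])]
```

View pics/w1.png

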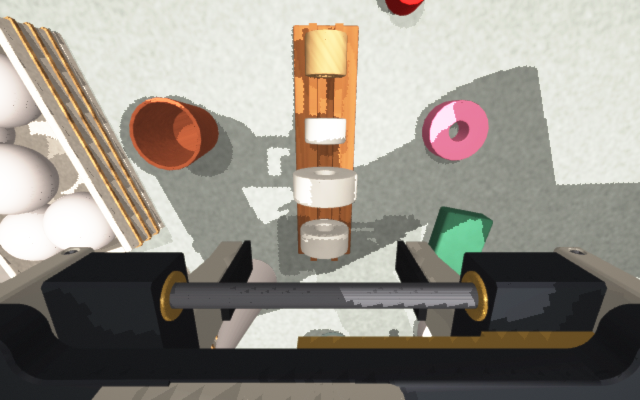

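```bash
python3 - <<'E'
from h import *
w=snapshot("wrist"); crop(w,270,380,20,265,3,"w1c.png")
for n,k,r,zc,l in (("L",.031,.033,.068,.028),("M",.093,.027,.061,.026),("S",-.031,.021,.055,.024),("C",-.093,.020,.054,.036)):
    print(n,[(proj(w,RC+(k+s*l/2)*u(RY)+[0,0,zc+r])-[270,20]).dot(np.diag([3,3])).round(0) for s in (-1,1)])
E
```

```text
L [array([171., 494.]), array([170., 580.])]
M [array([169., 663.]), array([168., 731.])]
S [array([171., 287.]), array([170., 366.])]
C [array([173.,  42.]), array([172., 177.])]
```

View pics/w1c.png

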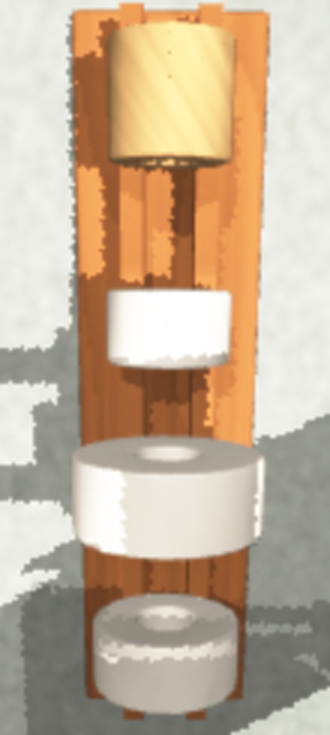

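```bash
python3 - <<'E'
from h import *
go(RC+.0255*u(RY)+[0,0,.050],RY)
E
```

```text
shift [150.2   1.   -8.5] turn [ 0.15  0.   -0.  ]
```

>>> {"op": "carry_out", "data": {
  "series": [
    [[30,1,-8.5,0,0,0],[70,1,-8.5,0,0,0],[110,1,-8.5,0,0,0],[140,1,-8.5,0,0,0],[150,1,-8.5,0,0,0],[150,1,-8.5,0,0,0]]
  ]
}}

```text
clock: 2.5
tool_pos: [0.558, -0.1642, 0.0507]
orientation: [130.9, 90.0, -157.8]
force: [0.2, -0.5, 0.5]
opening: 0.0877
```

>>> {"op": "carry_out", "data": {
  "series": [
    [[0,0,0,0,0,0],[0,0,0,0,0,0],[0,0,0,0,0,0],[0,0,0,0,0,0]]
  ],
  "hand": 1
}}

```text
clock: 3.0
tool_pos: [0.5586, -0.1637, 0.0513]
orientation: [-78.1, 89.9, -6.7]
force: [0.4, 0.1, 4.3]
opening: 0.0641
```

```bash
python3 - <<'E'
from h import *
o=get_obs(); print(o["clock"],o["tool_pos"],o["orientation"],o["opening"],o["force"])
w=snapshot("wrist"); cv2.imwrite("pics/w2.png",w["color"][:,:,::-1])
E
```

```text
3.0 [ 0.55860196 -0.16374907  0.05129823] [-78.12058076  89.9298093   -6.73676085] 0.06411279572064602 [0.40108508 0.09059918 4.30097733]
```

View pics/w2.png

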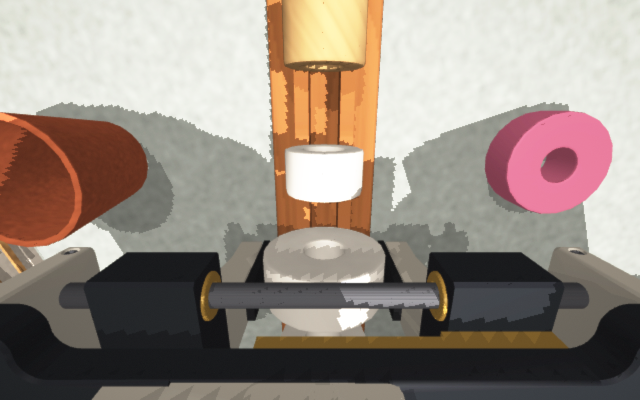

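```bash
python3 - <<'E'
from h import *
go(TIP-.05*u(SY)+[0,0,-.0167],SY)
E
```

```text
shift [-82.1 147.  206. ] turn [-4.41  0.01  0.07]
```

>>> {"op": "carry_out", "data": {
  "series": [
    [[-30,0,0,0,0,0],[-80,0,0,0,0,0],[-100,20,28,-1,0,0],[-100,50,70,-2,0,0],[-100,80,112,-3,0,0],[-100,110,154,-4.4,0,0],[-95,135,189,-4.4,0,0],[-85,147,206,-4.4,0,0],[-82,147,206,-4.4,0,0],[-82,147,206,-4.4,0,0]]
  ]
}}

```text
clock: 4.3
tool_pos: [0.4845, 0.0781, 0.1324]
orientation: [138.3, 90.0, -146.0]
force: [0.0, -1.0, -0.1]
opening: 0.064
```

```bash
python3 - <<'E'
from h import *
o=get_obs(); print(o["clock"],o["tool_pos"],o["orientation"],o["opening"],o["force"],o["joint_pos"])
w=snapshot("wrist"); cv2.imwrite("pics/w3.png",w["color"][:,:,::-1])
s=snapshot("scene"); crop(s,300,500,140,290,4,"s3.png")
t=snapshot("top"); crop(t,140,340,160,310,4,"t3.png")
go(TIP-.05*u(SY)+[0,0,-.0167],SY)
E
```

```text
4.3 [0.4845185  0.07806328 0.13237185] [ 138.25779878   89.95910303 -145.96054018] 0.06398814995931663 [ 0.02749994 -0.95478426 -0.11552132] [ 3.21590333e+01  8.16899227e+00 -2.95909392e+01  1.69652141e-03
 -5.22809435e+01 -4.63784107e+01]
 shift [-0.6  0.1  0.7] turn [-0.09  0.    0.01]
```

View pics/w3.png

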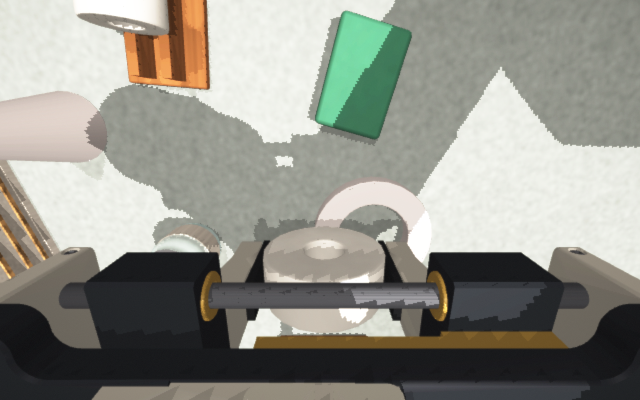

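View pics/s3.png

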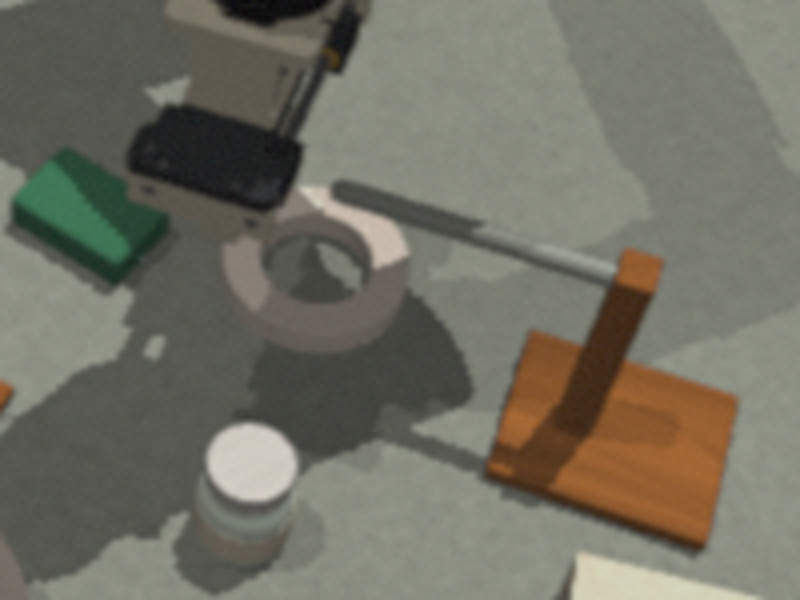

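View pics/t3.png

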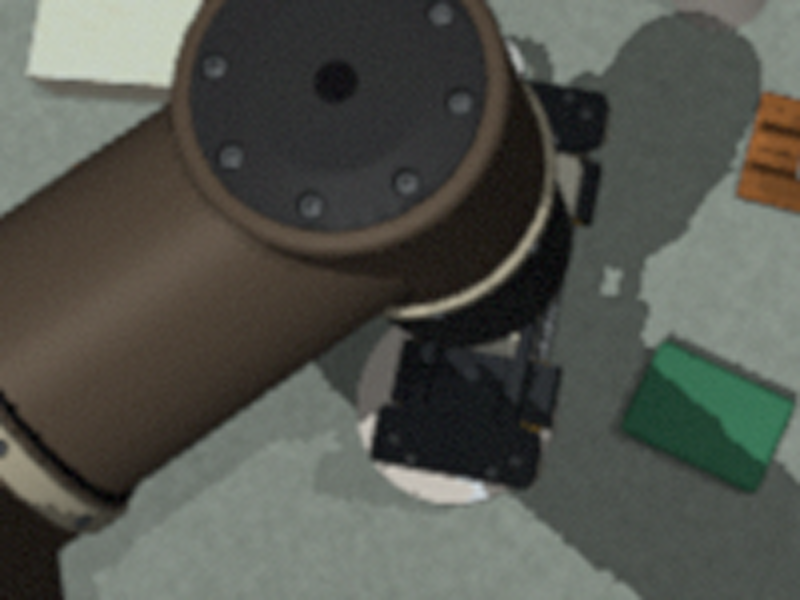

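>>> {"op": "carry_out", "data": {
  "series": [
    [[-0.6,0,8,0,0,0],[-0.6,0,18,0,0,0],[-0.6,0,28,0,0,0],[-0.6,0,36,0,0,0],[-0.6,0,44,0,0,0],[-0.6,0,52,0,0,0],[-0.6,0,60,0,0,0],[-0.6,0,60,0,0,0]]
  ]
}}

```text
clock: 5.45
tool_pos: [0.4995, 0.1371, 0.1331]
orientation: [161.4, 90.0, -122.8]
force: [-0.6, 0.4, -0.8]
opening: 0.064
```

```bash
python3 - <<'E'
from h import *
o=get_obs(); print(o["clock"],o["tool_pos"],o["opening"],o["force"],o["moment"])
w=snapshot("wrist"); crop(w,220,430,200,350,3,"w4.png")
s=snapshot("scene"); crop(s,300,500,140,290,4,"s4.png")
go(TIP+.01*u(SY)+[0,0,-.0167],SY)
E
```

```text
5.45 [0.49951374 0.13710663 0.13309634] 0.06397051700582032 [-0.55365759  0.44263076 -0.84308201] [ 0.00428631  0.070944   -0.00810657]
 shift [-0.2 -0.4  0.1] turn [-0.02 -0.01 -0.01]
```

View pics/w4.png

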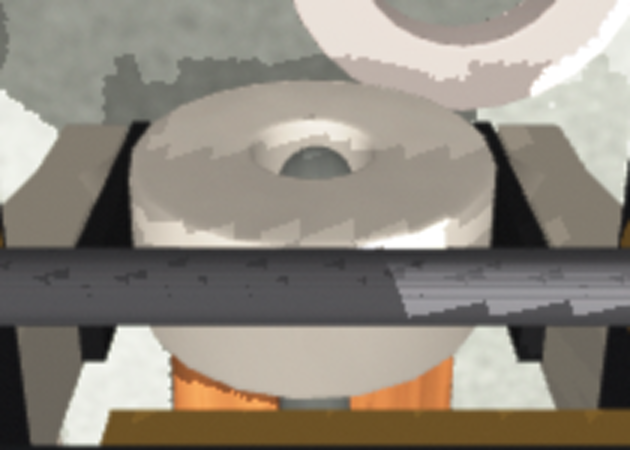

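View pics/s4.png

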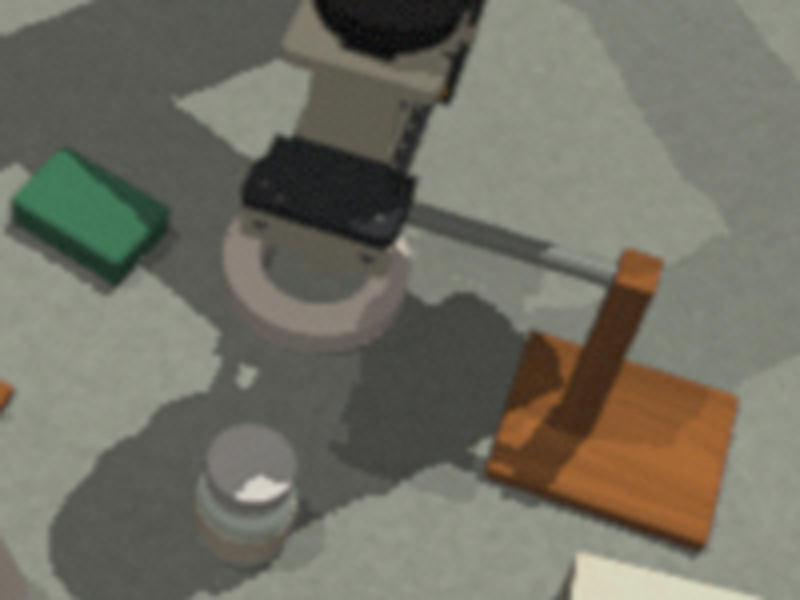

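>>> {"op": "carry_out", "data": {
  "series": [
    [[0,0,10,0,0,0],[0,0,25,0,0,0],[0,0,40,0,0,0],[0,0,55,0,0,0],[0,0,70,0,0,0],[0,0,85,0,0,0],[0,0,100,0,0,0],[0,0,115,0,0,0],[0,0,125,0,0,0],[0,0,128,0,0,0]]
  ]
}}

```text
clock: 6.8
tool_pos: [0.5309, 0.2613, 0.133]
orientation: [138.5, 90.0, -145.7]
force: [-0.1, -0.0, -0.9]
opening: 0.0645
```

```bash
python3 - <<'E'
from h import *
o=get_obs(); print(o["clock"],o["tool_pos"],o["opening"],o["force"],o["moment"])
w=snapshot("wrist"); crop(w,220,430,200,350,3,"w5.png")
s=snapshot("scene"); crop(s,300,500,140,290,4,"s5.png")
go(TIP+.138*u(SY)+[0,0,-.0167],SY)
E
```

```text
6.8 [0.53092032 0.26125564 0.1330113 ] 0.06447040044445614 [-0.07364469 -0.03030466 -0.87719001] [ 0.02182998  0.09748434 -0.02015451]
 shift [-0.3 -0.3  0. ] turn [-0.02 -0.01 -0.01]
```

View pics/w5.png

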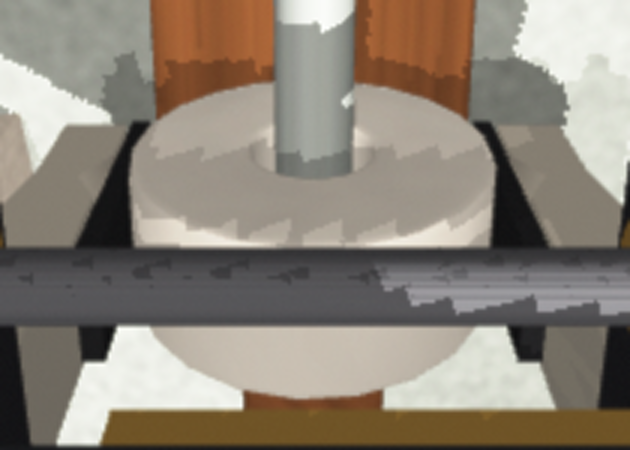

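View pics/s5.png

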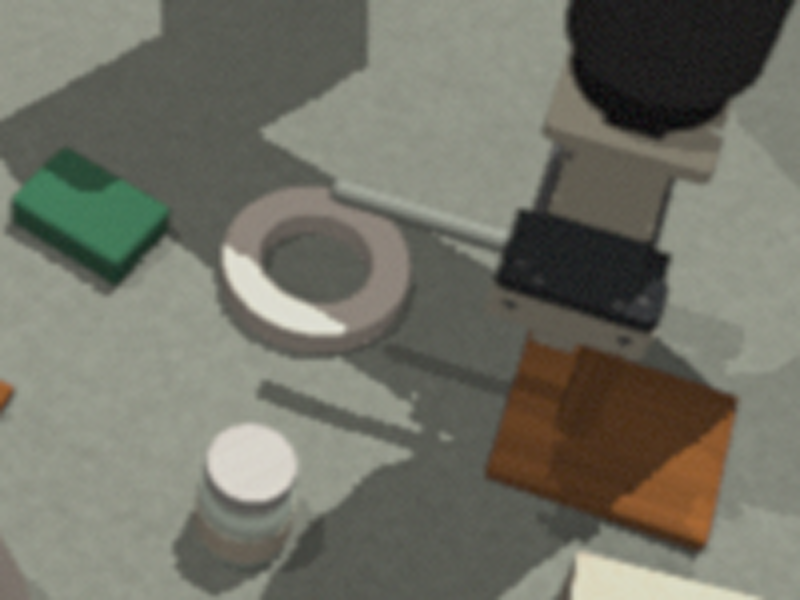

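```bash
python3 - <<'E'
from h import *
from scipy.optimize import fsolve
w=snapshot("wrist"); o=get_obs(); tp=o["tool_pos"]; U=u(SY)
crop(w,260,390,215,300,6,"w5b.png")
pr=lambda a,z: proj(w,tp+a*U+[0,0,z])
for vt,vb in ((281.5,227.7),(281,228)):
    f=lambda q:[pr(q[0],q[1]+.033)[1]-vt,pr(q[0],q[1]-.033)[1]-vb]
    q=fsolve(f,[-.014,.0167]); print("a,c",q, "hole top/bot px",pr(q[0],q[1]+.011),pr(q[0],q[1]-.011),"rodtop z rel centre",[fsolve(lambda z:pr(q[0],z)[1]-v,.02)[0]-q[1] for v in (258.5,259.5)])
E
```

```text
Traceback (most recent call last):
ValueError: setting an array element with a sequence. The requested array has an inhomogeneous shape after 1 dimensions. The detected shape was (3,) + inhomogeneous part.
```

View pics/w5b.png

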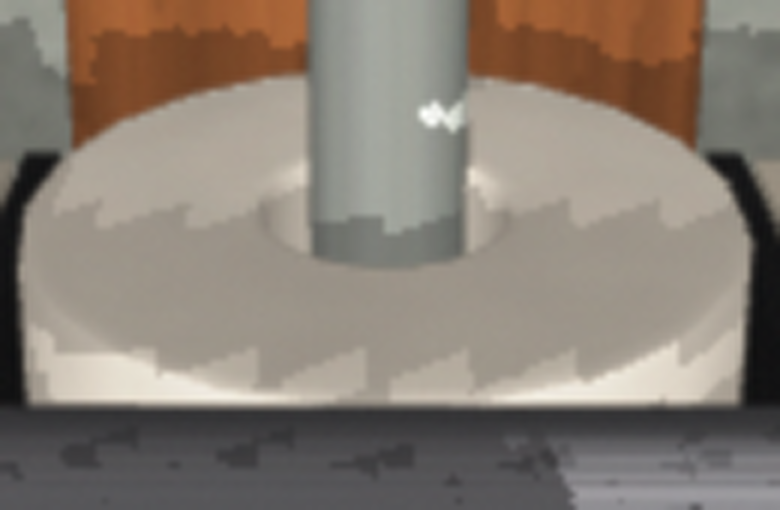

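>>> {"op": "carry_out", "data": {
  "series": [
    [[1,0,0,0,0,0],[2,0,0,0,0,0],[2,0,0,0,0,0]]
  ]
}}

```text
clock: 7.32
tool_pos: [0.5308, 0.2604, 0.1311]
orientation: [125.8, 90.0, -158.4]
force: [-0.6, -0.4, 0.0]
opening: 0.064
```

>>> {"op": "carry_out", "data": {
  "series": [
    [[1,0,0,0,0,0],[1,0,0,0,0,0]]
  ]
}}

```text
clock: 7.58
tool_pos: [0.531, 0.2606, 0.1304]
orientation: [-68.2, 90.0, 7.5]
force: [-0.7, -0.3, 1.8]
opening: 0.0639
```

>>> {"op": "carry_out", "data": {
  "series": [
    [[1,0,0,0,0,0],[1,0,0,0,0,0]]
  ]
}}

```text
clock: 7.82
tool_pos: [0.531, 0.2606, 0.1303]
orientation: [-66.7, 90.0, 9.1]
force: [-3.0, -1.5, 9.6]
opening: 0.0643
```

>>> {"op": "carry_out", "data": {
  "series": [
    [[1,0,0,0,0,0],[1,0,0,0,0,0]]
  ]
}}

```text
clock: 8.07
tool_pos: [0.531, 0.2606, 0.1302]
orientation: [-60.2, 89.9, 15.6]
force: [-7.3, -3.4, 15.2]
opening: 0.0642
```

>>> {"op": "carry_out", "data": {
  "series": [
    [[-4,0,0,0,0,0],[-4,0,0,0,0,0]]
  ]
}}

```text
clock: 8.32
tool_pos: [0.5309, 0.2608, 0.1323]
orientation: [-25.4, 90.0, 50.3]
force: [-0.3, 1.1, -0.3]
opening: 0.0641
```

>>> {"op": "carry_out", "data": {
  "series": [
    [[0,0,0,0,0,0],[0,0,0,0,0,0],[0,0,0,0,0,0],[-30,0,0,0,0,0],[-70,0,0,0,0,0],[-100,0,0,0,0,0],[-100,0,0,0,0,0]]
  ],
  "hand": -1
}}

```text
clock: 9.2
tool_pos: [0.532, 0.2615, 0.235]
orientation: [-37.9, 89.7, 37.8]
force: [0.4, 0.2, -0.7]
opening: 0.0875
```

```bash
python3 - <<'E'
from h import *
o=get_obs(); print(o["clock"],o["tool_pos"],o["opening"],o["force"])
w=snapshot("wrist"); cv2.imwrite("pics/w6.png",w["color"][:,:,::-1])
go(RC+.0865*u(RY)+[0,0,.18],RY)
print([proj(w,TIP+k*u(SY)+[0,0,.001]) for k in (0,.05,.1)])
E
```

```text
9.2 [0.53201725 0.26146469 0.23499146] 0.08746150790120595 [ 0.43755204  0.1517789  -0.71125525]
 shift [  52.6 -136.  -341.7] turn [4.37 0.12 0.06]
[array([326.54558606,  31.50483444]), array([326.28524014, 103.2022625 ]), array([326.05804246, 165.77089739])]
```

View pics/w6.png

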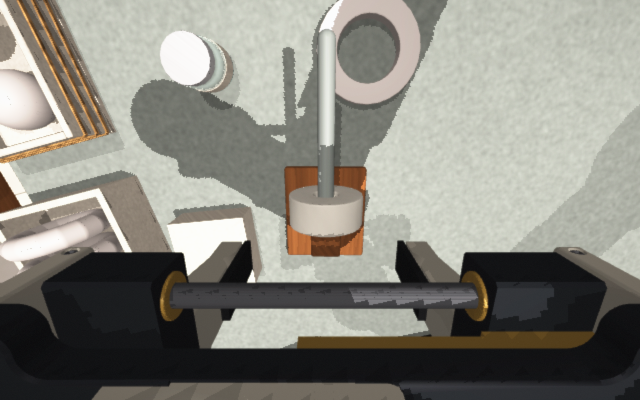

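>>> {"op": "carry_out", "data": {
  "series": [
    [[10,-21,-53,1,0,0],[20,-43,-107,2,0,0],[40,-64,-160,3,0,0],[50,-86,-214,4.4,0,0],[53,-107,-268,4.4,0,0],[53,-126,-318,4.4,0,0],[53,-136,-342,4.4,0,0],[53,-136,-342,4.4,0,0]]
  ]
}}

```text
clock: 10.25
tool_pos: [0.5778, -0.1062, 0.1776]
orientation: [112.9, 89.9, -175.9]
force: [0.5, -0.2, -0.2]
opening: 0.0877
```

```bash
python3 - <<'E'
from h import *
o=get_obs(); print(o["clock"],o["tool_pos"],o["opening"],o["force"])
w=snapshot("wrist"); crop(w,240,410,100,300,4,"w7.png")
k=.0865
print([((proj(w,RC+(k+s*.013)*u(RY)+[0,0,.088])-[240,100])*4).round(0) for s in (-1,1)])
go(RC+.0865*u(RY)+[0,0,.0435],RY)
E
```

```text
10.25 [ 0.57777968 -0.10616676  0.17757744] 0.08774917292407214 [ 0.47225896 -0.16683505 -0.19001784]
[array([337., 388.]), array([337., 496.])]
 shift [134.3  -1.    2. ] turn [-0.15 -0.04 -0.12]
```

View pics/w7.png

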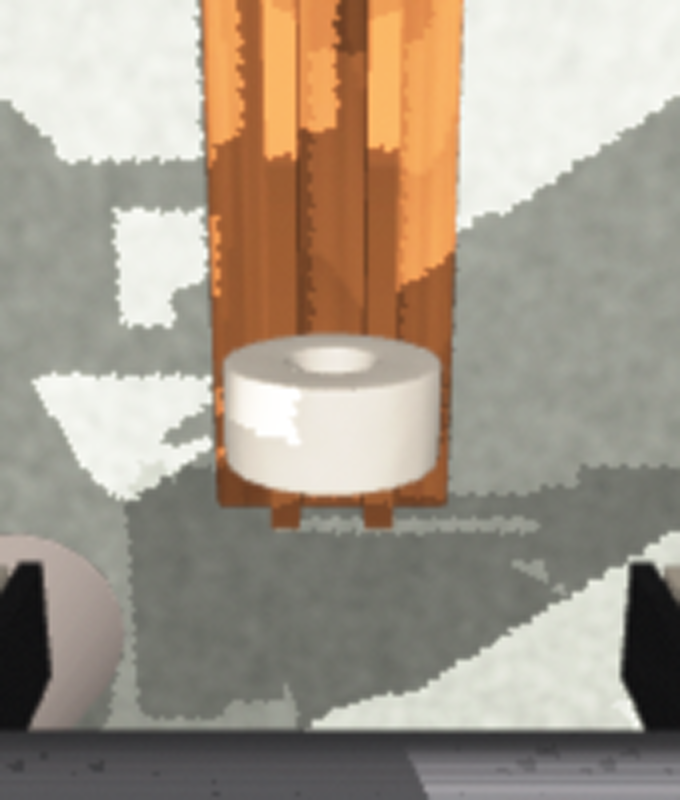

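>>> {"op": "carry_out", "data": {
  "series": [
    [[30,-1,2,0,0,0],[70,-1,2,0,0,0],[110,-1,2,0,0,0],[130,-1,2,0,0,0],[134,-1,2,0,0,0],[134,-1,2,0,0,0]]
  ]
}}

```text
clock: 11.05
tool_pos: [0.5804, -0.1021, 0.0454]
orientation: [-154.6, 90.0, -83.2]
force: [0.3, -0.5, 0.9]
opening: 0.0873
```

>>> {"op": "carry_out", "data": {
  "series": [
    [[0,0,0,0,0,0],[0,0,0,0,0,0],[0,0,0,0,0,0],[0,0,0,0,0,0],[0,0,0,0,0,0]]
  ],
  "hand": 1
}}

```text
clock: 11.68
tool_pos: [0.5802, -0.1028, 0.0453]
orientation: [-81.4, 90.0, -10.0]
force: [-1.5, 0.2, 1.9]
opening: 0.0526
```

```bash
python3 - <<'E'
from h import *
o=get_obs(); print(o["clock"],o["tool_pos"],o["opening"],o["force"])
d=.061-o["tool_pos"][2]; print("off",d)
go(TIP-.045*u(SY)+[0,0,.001-d],SY)
w=snapshot("wrist"); crop(w,220,430,200,350,3,"w8.png")
E
```

```text
11.675 [ 0.58022537 -0.10278039  0.0453308 ] 0.05263451406658351 [-1.46036727  0.17421635  1.9196988 ]
off 0.015669204225684068
 shift [-90.  148.5 146.3] turn [-4.43  0.    0.01]
```

View pics/w8.png

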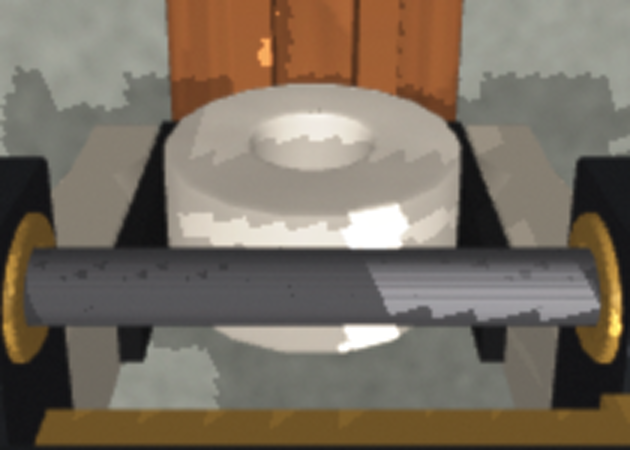

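>>> {"op": "carry_out", "data": {
  "series": [
    [[-30,0,0,0,0,0],[-75,0,0,0,0,0],[-98,20,20,-1,0,0],[-98,60,60,-2,0,0],[-98,100,98,-3,0,0],[-95,130,128,-4.4,0,0],[-91,144,142,-4.4,0,0],[-90,148.5,146,-4.4,0,0],[-90,148.5,146,-4.4,0,0],[-90,148.5,146,-4.4,0,0]]
  ]
}}

```text
clock: 12.98
tool_pos: [0.4864, 0.0825, 0.1352]
orientation: [-176.5, 90.0, -100.8]
force: [0.1, 0.7, 0.1]
opening: 0.0524
```

```bash
python3 - <<'E'
from h import *
o=get_obs(); print(o["clock"],o["tool_pos"],o["opening"],o["force"])
go(TIP-.045*u(SY)+[0,0,.001-.0157],SY)
E
```

```text
12.975 [0.48644937 0.08251175 0.13517918] 0.052416299944998385 [0.12128364 0.67753192 0.11115541]
 shift [-0.1  0.4  0.7] turn [-0.08 -0.01  0.  ]
```

>>> {"op": "carry_out", "data": {
  "series": [
    [[0,0.4,10,0,0,0],[0,0.4,20,0,0,0],[0,0.4,28,0,0,0],[0,0.4,36,0,0,0],[0,0.4,44,0,0,0],[0,0.4,52,0,0,0],[0,0.4,60,0,0,0],[0,0.4,60,0,0,0]]
  ]
}}

```text
clock: 13.98
tool_pos: [0.5006, 0.1419, 0.1351]
orientation: [171.9, 90.0, -112.3]
force: [0.6, -0.2, -0.3]
opening: 0.0521
```

```bash
python3 - <<'E'
from h import *
o=get_obs(); print(o["clock"],o["tool_pos"],o["opening"],o["force"])
w=snapshot("wrist"); crop(w,220,430,200,350,3,"w9.png")
go(TIP+.104*u(SY)+[0,0,.001-.0157],SY)
E
```

```text
13.975 [0.50061265 0.14187186 0.13509719] 0.05209474090582621 [ 0.63217288 -0.2496248  -0.26645296]
 shift [-0.3 -0.5 89. ] turn [-0.01 -0.01 -0.01]
```

View pics/w9.png

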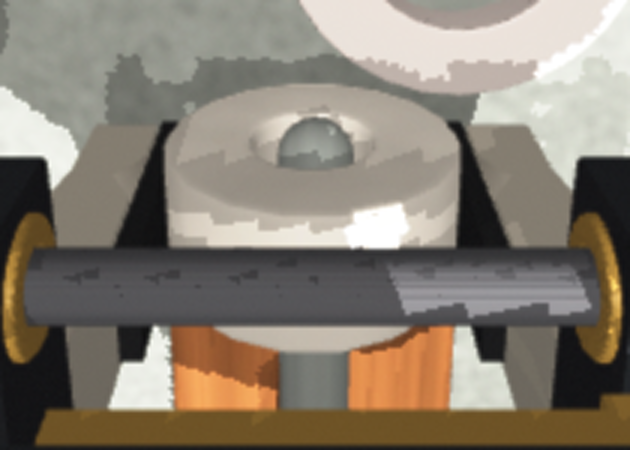

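>>> {"op": "carry_out", "data": {
  "series": [
    [[0,0,12,0,0,0],[0,0,27,0,0,0],[0,0,42,0,0,0],[0,0,57,0,0,0],[0,0,72,0,0,0],[0,0,82,0,0,0],[0,0,86,0,0,0],[0,0,89,0,0,0],[0,0,89,0,0,0]]
  ]
}}

```text
clock: 15.15
tool_pos: [0.5223, 0.2275, 0.1352]
orientation: [126.0, 90.0, -158.2]
force: [0.5, 0.3, -0.6]
opening: 0.0525
```

```bash
python3 - <<'E'
from h import *
o=get_obs(); print(o["clock"],o["tool_pos"],o["opening"],o["force"])
w=snapshot("wrist"); crop(w,220,430,200,350,3,"w10.png")
E
```

```text
15.15 [0.52231823 0.22747802 0.13516581] 0.05254162535957026 [ 0.49538404  0.33431976 -0.59823359]
```

View pics/w10.png

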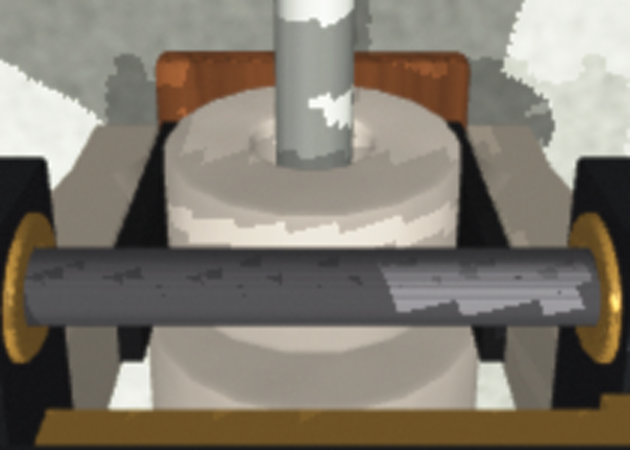

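>>> {"op": "carry_out", "data": {
  "series": [
    [[3,0,0,0,0,0],[3,0,0,0,0,0]]
  ]
}}

```text
clock: 15.45
tool_pos: [0.5221, 0.2273, 0.1319]
orientation: [136.0, 90.0, -148.3]
force: [-0.1, 0.2, 0.1]
opening: 0.0522
```

>>> {"op": "carry_out", "data": {
  "series": [
    [[0,0,0,0,0,0],[0,0,0,0,0,0],[0,0,0,0,0,0],[0,0,0,0,0,0],[-40,0,0,0,0,0],[-80,0,0,0,0,0],[-100,0,0,0,0,0],[-100,0,0,0,0,0]]
  ],
  "hand": -1
}}

```text
clock: 16.45
tool_pos: [0.5231, 0.2282, 0.234]
orientation: [-37.1, 89.8, 38.7]
force: [0.2, 0.1, -0.7]
opening: 0.0872
```

```bash
python3 - <<'E'
from h import *
o=get_obs(); print(o["clock"],o["tool_pos"],o["opening"],o["force"])
w=snapshot("wrist"); cv2.imwrite("pics/w11.png",w["color"][:,:,::-1])
go(RC-.029*u(RY)+[0,0,.16],RY)
E
```

```text
16.45 [0.52308004 0.22815132 0.23395782] 0.08720847308528758 [ 0.1622501   0.05371942 -0.6966025 ]
 shift [  72.  -127.6 -422.4] turn [4.36 0.07 0.03]
```

View pics/w11.png

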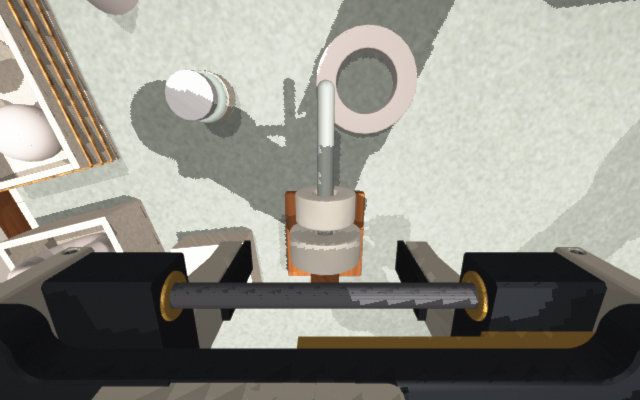

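>>> {"op": "carry_out", "data": {
  "series": [
    [[10,-17,-56,1,0,0],[25,-34,-112,2,0,0],[40,-51,-168,3,0,0],[55,-68,-224,4.4,0,0],[70,-85,-280,4.4,0,0],[72,-102,-336,4.4,0,0],[72,-118,-390,4.4,0,0],[72,-127,-422,4.4,0,0],[72,-127,-422,4.4,0,0]]
  ]
}}

```text
clock: 17.62
tool_pos: [0.5405, -0.2148, 0.1583]
orientation: [103.5, 89.8, 174.6]
force: [-0.1, 0.1, -0.4]
opening: 0.0874
```

```bash
python3 - <<'E'
from h import *
o=get_obs(); print(o["clock"],o["tool_pos"],o["opening"],o["force"])
w=snapshot("wrist"); crop(w,240,410,100,300,4,"w12.png")
k=-.029
print([((proj(w,RC+(k+s*.012)*u(RY)+[0,0,.076])-[240,100])*4).round(0) for s in (-1,1)])
go(RC+k*u(RY)+[0,0,.039],RY)
E
```

```text
17.625 [ 0.54047402 -0.2147506   0.15826761] 0.08739353167846678 [-0.14135323  0.06846297 -0.36022503]
[array([333., 399.]), array([334., 501.])]
 shift [119.5  -1.6   1.2] turn [-0.18 -0.03 -0.15]
```

View pics/w12.png

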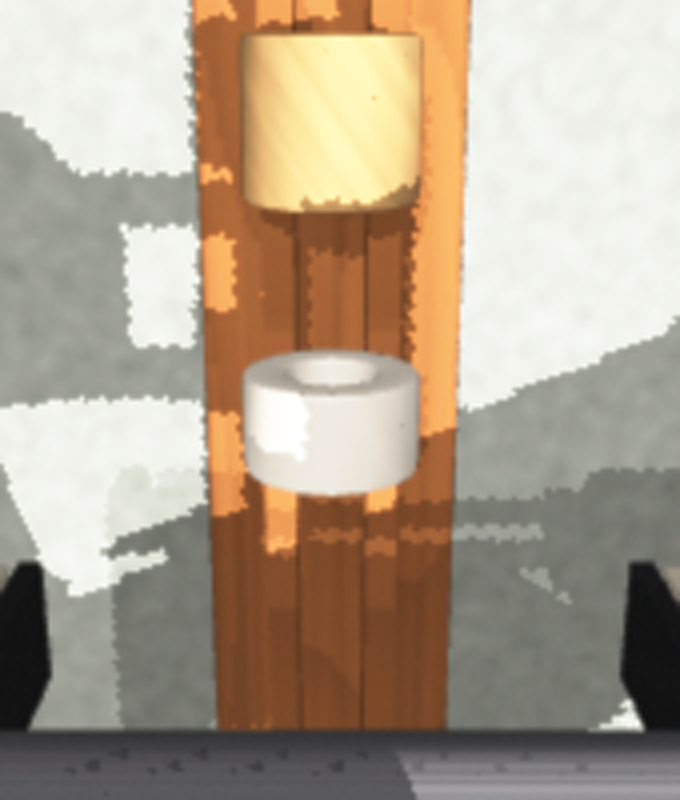

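>>> {"op": "carry_out", "data": {
  "series": [
    [[30,-1,0,0,0,0],[70,-1,0,0,0,0],[105,-1,0,0,0,0],[117,-1,0,0,0,0],[119,-1,0,0,0,0],[119,-1,0,0,0,0]]
  ]
}}

```text
clock: 18.42
tool_pos: [0.5435, -0.2128, 0.0423]
orientation: [-81.3, 89.9, -9.9]
force: [0.5, 0.5, 0.4]
opening: 0.0876
```

>>> {"op": "carry_out", "data": {
  "series": [
    [[0,0,0,0,0,0],[0,0,0,0,0,0],[0,0,0,0,0,0],[0,0,0,0,0,0],[0,0,0,0,0,0],[0,0,0,0,0,0]]
  ],
  "hand": 1
}}

```text
clock: 19.18
tool_pos: [0.5426, -0.213, 0.0411]
orientation: [103.3, 90.0, 174.7]
force: [-0.5, 0.9, 0.0]
opening: 0.0408
```

```bash
python3 - <<'E'
from h import *
o=get_obs(); print(o["clock"],o["tool_pos"],o["opening"],o["force"])
d=.055-o["tool_pos"][2]; print("off",d)
go(TIP-.045*u(SY)+[0,0,.001-d],SY)
w=snapshot("wrist"); crop(w,220,430,200,350,3,"w13.png")
E
```

```text
19.175 [ 0.54262802 -0.2129696   0.0411212 ] 0.04081506529832048 [-0.45909707  0.88097743  0.02653387]
off 0.013878803706980115
 shift [-96.  148.1 262.7] turn [-4.43 -0.   -0.01]
```

View pics/w13.png

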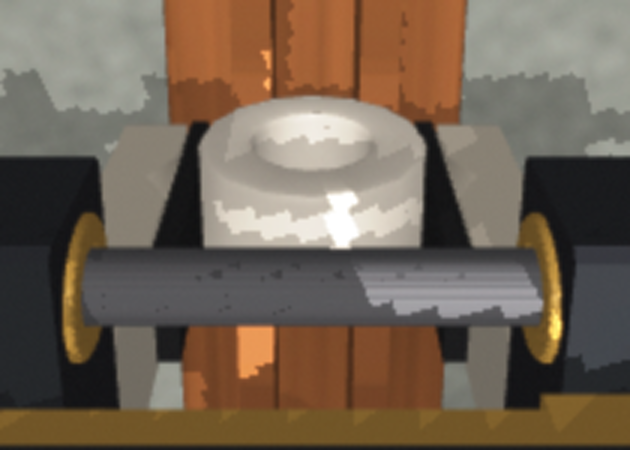

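>>> {"op": "carry_out", "data": {
  "series": [
    [[-40,0,0,0,0,0],[-90,0,0,0,0,0],[-106,24,42,-1,0,0],[-106,50,90,-2,0,0],[-106,77,138,-3,0,0],[-104,104,186,-4.4,0,0],[-100,130,232,-4.4,0,0],[-97,144,256,-4.4,0,0],[-96,148,262.5,-4.4,0,0],[-96,148,262.5,-4.4,0,0]]
  ]
}}

```text
clock: 20.48
tool_pos: [0.4862, 0.0831, 0.1371]
orientation: [138.4, 90.0, -145.7]
force: [0.3, 0.3, 0.1]
opening: 0.0405
```

```bash
python3 - <<'E'
from h import *
o=get_obs(); print(o["clock"],o["tool_pos"],o["opening"],o["force"])
go(TIP-.045*u(SY)+[0,0,.001-.0139],SY)
E
```

```text
20.475 [0.48618996 0.08311673 0.13712022] 0.04047280886998269 [0.26977479 0.2647962  0.06511147]
 shift [0.  0.  0.1] turn [ 0.02 -0.01 -0.01]
```

>>> {"op": "carry_out", "data": {
  "series": [
    [[0,0,10,0,0,0],[0,0,20,0,0,0],[0,0,28,0,0,0],[0,0,36,0,0,0],[0,0,44,0,0,0],[0,0,52,0,0,0],[0,0,60,0,0,0],[0,0,60,0,0,0]]
  ]
}}

```text
clock: 21.48
tool_pos: [0.5012, 0.1418, 0.1371]
orientation: [-119.6, 90.0, -43.8]
force: [0.6, -0.3, -0.2]
opening: 0.0406
```

```bash
python3 - <<'E'
from h import *
o=get_obs(); print(o["clock"],o["tool_pos"],o["opening"],o["force"])
w=snapshot("wrist"); crop(w,220,430,200,350,3,"w14.png")
go(TIP+.072*u(SY)+[0,0,.001-.0139],SY)
E
```

```text
21.475 [0.50119764 0.14177602 0.13711652] 0.04060815088496487 [ 0.58932147 -0.33653509 -0.19833594]
 shift [-0.  0. 57.] turn [-0.01 -0.01 -0.01]
```

View pics/w14.png

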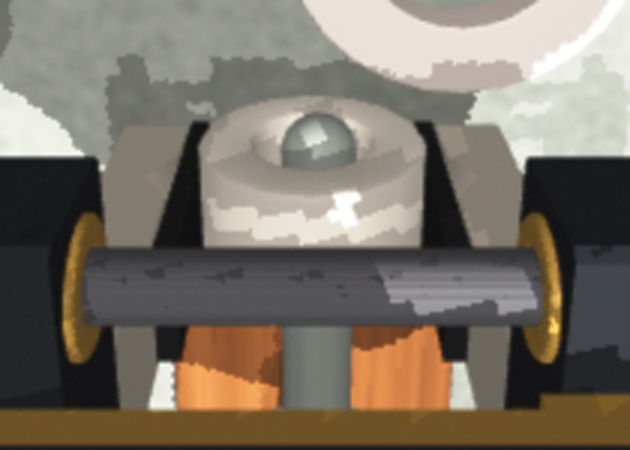

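>>> {"op": "carry_out", "data": {
  "series": [
    [[0,0.6,12,0,0,0],[0,0.6,27,0,0,0],[0,0.6,42,0,0,0],[0,0.6,50,0,0,0],[0,0.6,55,0,0,0],[0,0.6,57,0,0,0],[0,0.6,57,0,0,0]]
  ]
}}

```text
clock: 22.4
tool_pos: [0.5144, 0.1965, 0.1371]
orientation: [127.7, 90.0, -156.5]
force: [0.2, 0.5, 0.0]
opening: 0.0407
```

```bash
python3 - <<'E'
from h import *
o=get_obs(); print(o["clock"],o["tool_pos"],o["opening"],o["force"],rot(o["orientation"])[:,1])
w=snapshot("wrist"); crop(w,220,430,200,350,3,"w15.png")
E
```

```text
22.4 [0.51438599 0.19651093 0.13714192] 0.040692237896648456 [0.16629487 0.54376505 0.0264008 ] [-9.69294609e-01  2.45902325e-01  8.39312833e-05]
```

View pics/w15.png

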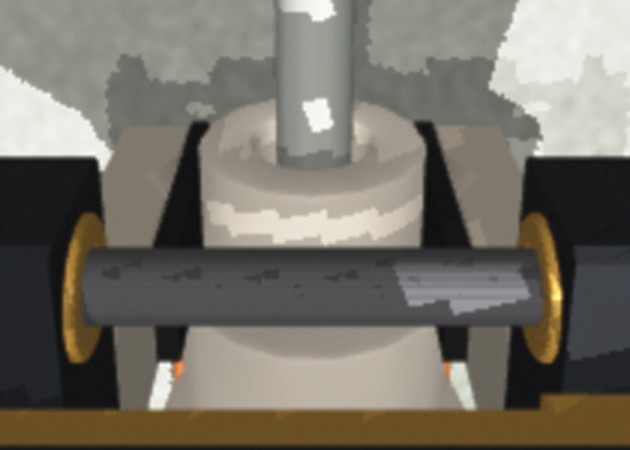

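>>> {"op": "carry_out", "data": {
  "series": [
    [[3,0,0,0,0,0],[3,0,0,0,0,0]]
  ]
}}

```text
clock: 22.7
tool_pos: [0.5142, 0.1963, 0.1339]
orientation: [132.2, 90.0, -152.0]
force: [0.1, 0.2, -0.5]
opening: 0.0405
```

>>> {"op": "carry_out", "data": {
  "series": [
    [[0,0,0,0,0,0],[0,0,0,0,0,0],[0,0,0,0,0,0],[0,0,0,0,0,0],[0,0,0,0,0,0],[-40,0,0,0,0,0],[-80,0,0,0,0,0],[-100,0,0,0,0,0],[-100,0,0,0,0,0]]
  ],
  "hand": -1
}}

```text
clock: 23.82
tool_pos: [0.5152, 0.1971, 0.236]
orientation: [-39.0, 89.8, 36.8]
force: [0.2, 0.4, 0.0]
opening: 0.0877
```

```bash
python3 - <<'E'
from h import *
o=get_obs(); print(o["clock"],o["tool_pos"],o["opening"],o["force"])
w=snapshot("wrist"); cv2.imwrite("pics/w16.png",w["color"][:,:,::-1]); crop(w,260,390,50,270,3,"w16c.png")
go(RC-.0965*u(RY)+[0,0,.16],RY)
print(proj(w,TIP+[0,0,.001]))
for k in (.062,.072,.082): print(k,proj(w,ROOT-k*u(SY)+[0,0,.021]))
E
```

```text
23.825 [0.51520899 0.19712682 0.23601159] 0.08768304458256164 [0.20911854 0.42315394 0.02412993]
 shift [  74.1 -122.5 -457.7] turn [4.36 0.07 0.03]
[325.47484155 124.82512239]
0.062 [325.25734098 244.99492631]
0.072 [325.28843947 234.235257  ]
0.082 [325.32034063 223.19787573]
```

View pics/w16c.png

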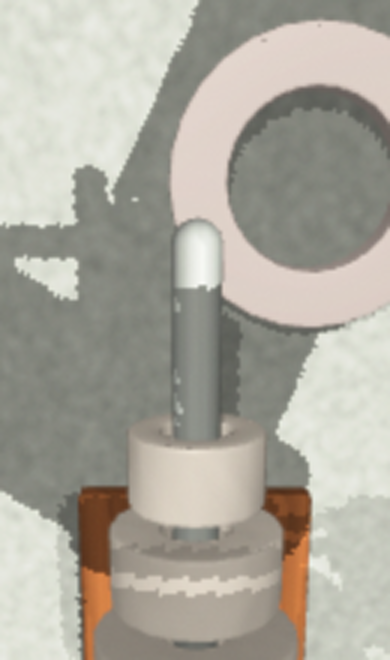

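>>> {"op": "carry_out", "data": {
  "series": [
    [[10,-15,-57,1,0,0],[25,-30,-114,2,0,0],[40,-45,-171,3,0,0],[55,-60,-228,4.4,0,0],[70,-76,-285,4.4,0,0],[74,-91,-342,4.4,0,0],[74,-106,-399,4.4,0,0],[74,-118,-443,4.4,0,0],[74,-122.5,-457.5,4.4,0,0],[74,-122.5,-457.5,4.4,0,0]]
  ]
}}

```text
clock: 25.12
tool_pos: [0.52, -0.2775, 0.1589]
orientation: [92.1, 89.9, 163.4]
force: [0.1, -1.0, -0.5]
opening: 0.0876
```

```bash
python3 - <<'E'
from h import *
o=get_obs(); print(o["clock"],o["tool_pos"],o["opening"],o["force"])
w=snapshot("wrist"); crop(w,240,410,100,300,4,"w17.png")
k=-.0965
print([((proj(w,RC+(k+s*.018)*u(RY)+[0,0,.074])-[240,100])*4).round(0) for s in (-1,1)])
go(RC+k*u(RY)+[0,0,.038],RY)
E
```

```text
25.125 [ 0.51998071 -0.27746289  0.15889127] 0.08759750558405886 [ 0.12550719 -0.97627555 -0.49869405]
[array([336., 362.]), array([336., 515.])]
 shift [ 1.212e+02 -8.000e-01 -1.000e-01] turn [-0.08  0.   -0.09]
```

View pics/w17.png

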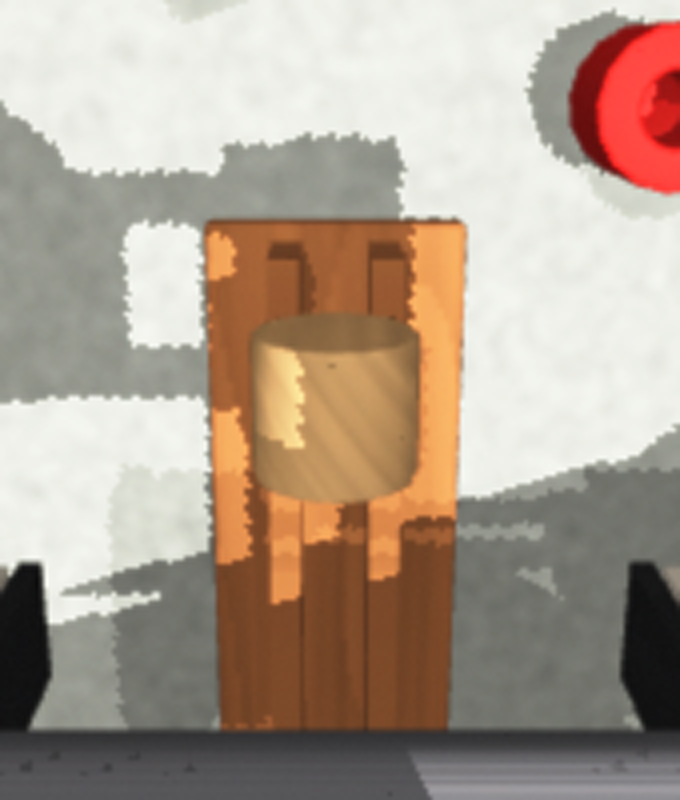

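>>> {"op": "carry_out", "data": {
  "series": [
    [[30,-0.8,-2.8,0,0,0],[70,-0.8,-2.8,0,0,0],[105,-0.8,-2.8,0,0,0],[118,-0.8,-2.8,0,0,0],[120,-0.8,-2.8,0,0,0],[120,-0.8,-2.8,0,0,0]]
  ]
}}

```text
clock: 25.92
tool_pos: [0.5216, -0.2797, 0.0414]
orientation: [-88.6, 89.9, -17.2]
force: [-0.0, 0.7, 1.2]
opening: 0.0875
```

>>> {"op": "carry_out", "data": {
  "series": [
    [[0,0,0,0,0,0],[0,0,0,0,0,0],[0,0,0,0,0,0],[0,0,0,0,0,0],[0,0,0,0,0,0],[0,0,0,0,0,0]]
  ],
  "hand": 1
}}

```text
clock: 26.68
tool_pos: [0.5205, -0.2799, 0.0402]
orientation: [112.8, 90.0, -175.9]
force: [-0.7, -0.3, 1.7]
opening: 0.0387
```

```bash
python3 - <<'E'
from h import *
o=get_obs(); print(o["clock"],o["tool_pos"],o["opening"],o["force"])
tp=o["tool_pos"]; d=.054-tp[2]; print("off",d,"along",(tp-RC)@u(RY))
ty=-np.array([np.cos(np.radians(SY)),np.sin(np.radians(SY)),0])
go(TIP-.045*u(SY)+.001*ty+[0,0,.001-d],SY)
w=snapshot("wrist"); crop(w,220,430,200,350,3,"w18.png")
E
```

```text
26.675 [ 0.5204778  -0.27992544  0.04017186] 0.03869501528491112 [-0.72636829 -0.30172299  1.74694652]
off 0.013828135566682213 along -0.09938827364106614
 shift [-97.  149.5 333.1] turn [-4.43 -0.   -0.01]
```

View pics/w18.png

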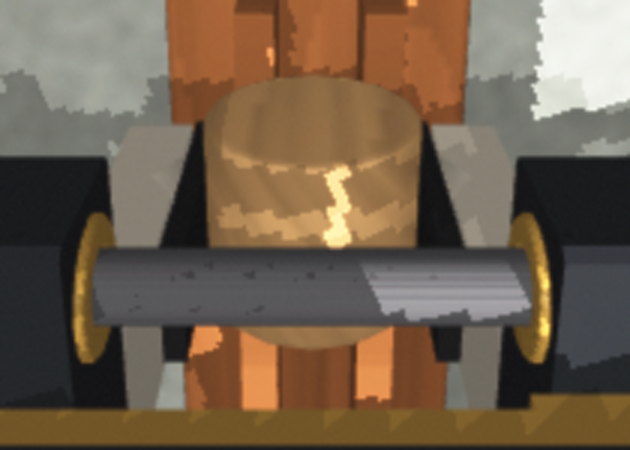

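>>> {"op": "carry_out", "data": {
  "series": [
    [[-45,0,0,0,0,0],[-100,0,0,0,0,0],[-107,24,53,-1,0,0],[-107,48,107,-2,0,0],[-107,72,160,-3,0,0],[-107,96,214,-4.4,0,0],[-105,120,267,-4.4,0,0],[-100,140,312,-4.4,0,0],[-97,149,332,-4.4,0,0],[-97,149.5,333,-4.4,0,0]]
  ]
}}

```text
clock: 27.98
tool_pos: [0.4851, 0.0848, 0.137]
orientation: [115.0, 90.0, -169.0]
force: [0.1, -0.4, -0.4]
opening: 0.0387
```

>>> {"op": "carry_out", "data": {
  "series": [
    [[0,0,0,0,0,0],[0,0,0,0,0,0]]
  ]
}}

```text
clock: 28.22
tool_pos: [0.4854, 0.0826, 0.1372]
orientation: [-124.1, 90.0, -48.4]
force: [0.7, -0.4, 0.8]
opening: 0.0386
```

```bash
python3 - <<'E'
from h import *
o=get_obs(); print(o["clock"],o["tool_pos"],o["opening"],o["force"])
ty=-np.array([np.cos(np.radians(SY)),np.sin(np.radians(SY)),0])
go(TIP-.045*u(SY)+.001*ty+[0,0,.001-.0138],SY)
w=snapshot("wrist"); crop(w,220,430,200,350,3,"w19.png")
s=snapshot("scene"); crop(s,300,500,140,290,4,"s19.png")
E
```

```text
28.225 [0.48538538 0.08260189 0.13722529] 0.038601129486186644 [ 0.69451228 -0.43176026  0.75020151]
 shift [0.  0.4 0.8] turn [-0.1 -0.   0. ]
```

View pics/w19.png

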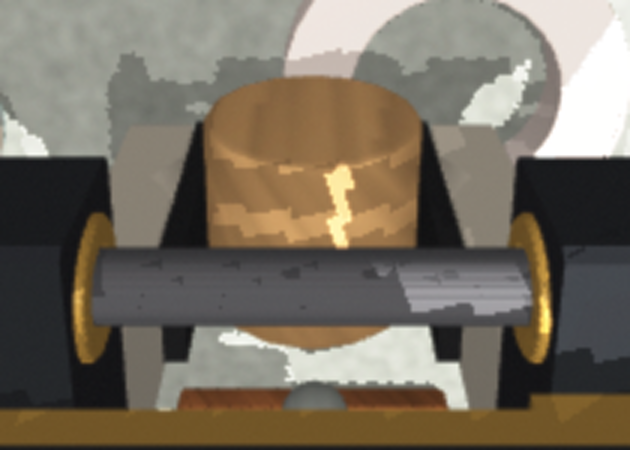

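View pics/s19.png

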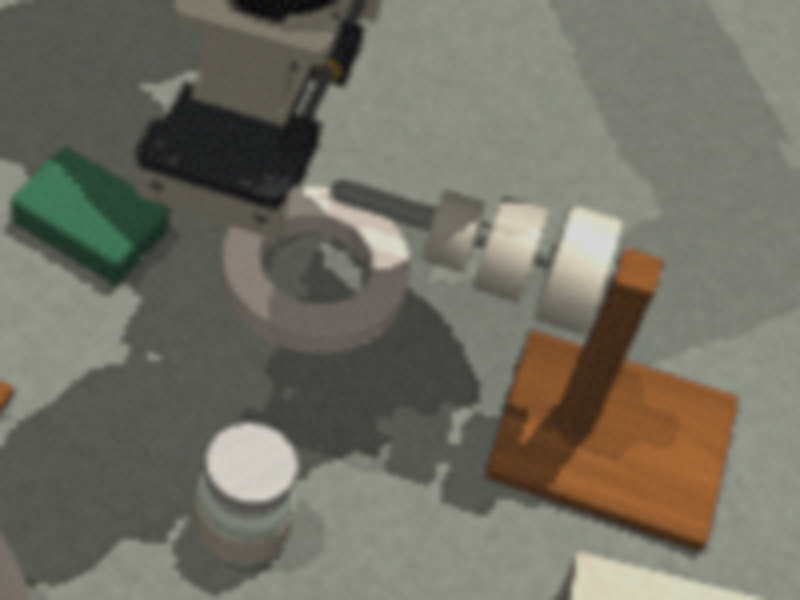

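>>> {"op": "carry_out", "data": {
  "series": [
    [[0,0.2,10,0,0,0],[0,0.2,18,0,0,0],[0,0.2,23,0,0,0],[0,0.2,28,0,0,0],[0,0.2,33,0,0,0],[0,0.2,38,0,0,0],[0,0.2,38,0,0,0]]
  ]
}}

```text
clock: 29.2
tool_pos: [0.4945, 0.1206, 0.1371]
orientation: [6.1, 90.0, 81.8]
force: [-0.2, -1.0, -0.2]
opening: 0.0384
```

```bash
python3 - <<'E'
from h import *
o=get_obs(); print(o["clock"],o["tool_pos"],o["opening"],o["force"],o["moment"])
go(TIP+.01*u(SY)+[0,0,.001-.0138],SY)
w=snapshot("wrist"); crop(w,220,430,200,350,3,"w20.png")
s=snapshot("scene"); crop(s,300,500,140,290,4,"s20.png")
E
```

```text
29.2 [0.49454824 0.12064164 0.13713967] 0.03840250946756595 [-0.20730176 -0.9751889  -0.21299953] [ 0.00648958  0.0986579  -0.01002668]
 shift [-0.1 -1.1 16.7] turn [-0.01  0.   -0.  ]
```

View pics/w20.png

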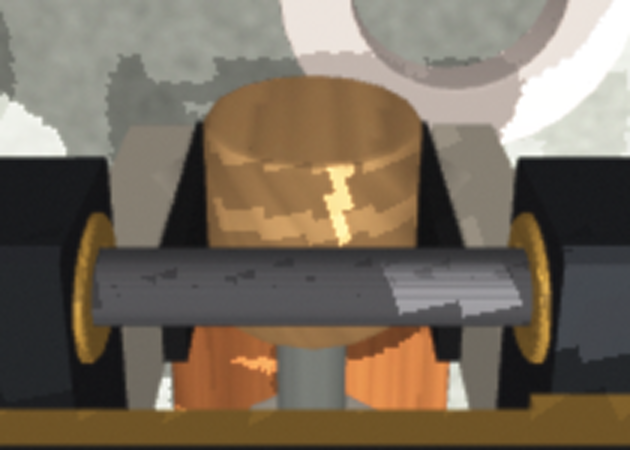

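View pics/s20.png

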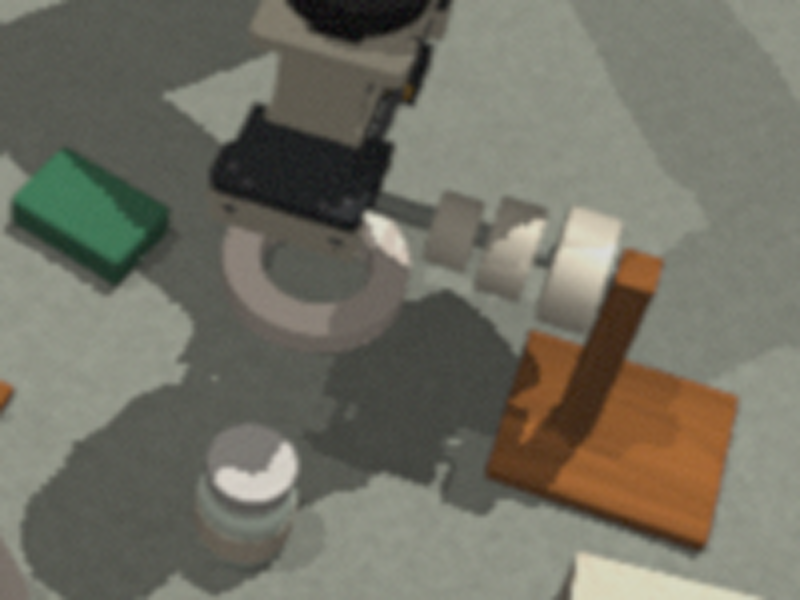

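>>> {"op": "carry_out", "data": {
  "series": [
    [[0,0,4,0,0,0],[0,0,8,0,0,0],[0,0,11,0,0,0],[0,0,13,0,0,0],[0,0,15,0,0,0],[0,0,15,0,0,0]]
  ]
}}

```text
clock: 30.05
tool_pos: [0.4982, 0.1349, 0.1371]
orientation: [124.7, 90.0, -159.5]
force: [-0.4, 0.1, -0.8]
opening: 0.0385
```

>>> {"op": "carry_out", "data": {
  "series": [
    [[0,0,1,0,0,0],[0,0,2,0,0,0],[0,0,2,0,0,0]]
  ]
}}

```text
clock: 30.42
tool_pos: [0.4982, 0.1356, 0.137]
orientation: [163.8, 89.9, -120.4]
force: [-0.3, -5.6, 0.6]
opening: 0.0384
```

>>> {"op": "carry_out", "data": {
  "series": [
    [[0,0,1,0,0,0],[0,0,2,0,0,0],[0,0,2,0,0,0]]
  ]
}}

```text
clock: 30.8
tool_pos: [0.4981, 0.1358, 0.1369]
orientation: [165.2, 89.7, -119.0]
force: [0.1, -12.3, 3.2]
opening: 0.0388
```

>>> {"op": "carry_out", "data": {
  "series": [
    [[0,0,-2.5,0,0,0],[1,0,-2.5,0,0,0],[1,0,-2.5,0,0,0]]
  ]
}}

```text
clock: 31.18
tool_pos: [0.4981, 0.1356, 0.1359]
orientation: [156.5, 89.9, -127.7]
force: [-1.2, -5.9, 0.6]
opening: 0.0386
```

>>> {"op": "carry_out", "data": {
  "series": [
    [[0,0,0,0,0,0],[0,0,0,0,0,0],[0,0,0,0,0,0],[0,0,0,0,0,0],[0,0,0,0,0,0],[0,0,0,0,0,0]]
  ],
  "hand": -1
}}

```text
clock: 31.92
tool_pos: [0.4985, 0.1363, 0.1362]
orientation: [-2.7, 90.0, 73.0]
force: [1.2, -0.1, 0.6]
opening: 0.087
```

>>> {"op": "carry_out", "data": {
  "series": [
    [[-30,0,0,0,0,0],[-70,0,0,0,0,0],[-110,0,0,0,0,0],[-130,0,40,0,0,0],[-130,0,70,0,0,0],[-130,0,70,0,0,0]]
  ]
}}

```text
clock: 32.67
tool_pos: [0.5156, 0.2059, 0.2648]
orientation: [129.1, 89.9, -155.0]
force: [0.1, -0.5, -1.4]
opening: 0.0877
```

```bash
python3 - <<'E'
from h import *
o=get_obs(); print(o["clock"],o["tool_pos"],o["opening"],o["force"],o["moment"])
w=snapshot("wrist"); crop(w,220,430,60,260,3,"w21.png")
s=snapshot("scene"); crop(s,300,500,140,290,4,"s21.png")
for k in (-.008,.028): print(((proj(w,TIP+k*u(SY)+[0,0,.019])-[220,60])*3).round(0))
E
```

```text
32.675 [0.51564347 0.20586589 0.26478136] 0.08773632409175791 [ 0.07984738 -0.54800231 -1.40720692] [-0.08538692  0.10553259  0.02629593]
[309. 132.]
[309. 263.]
```

View pics/w21.png

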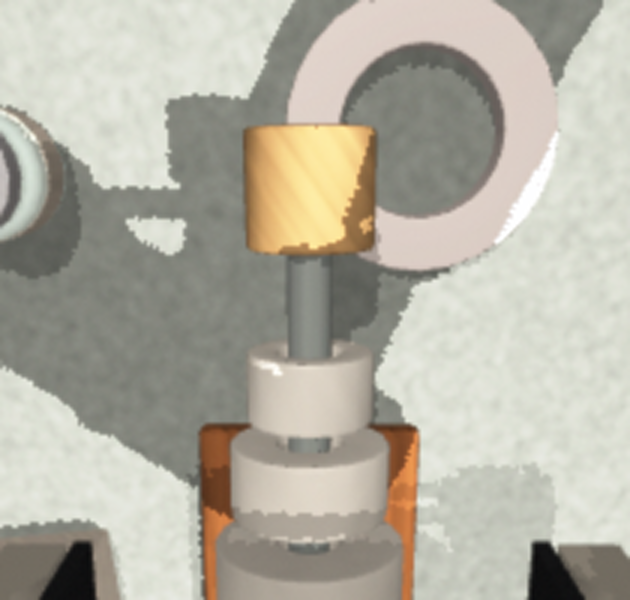

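View pics/s21.png

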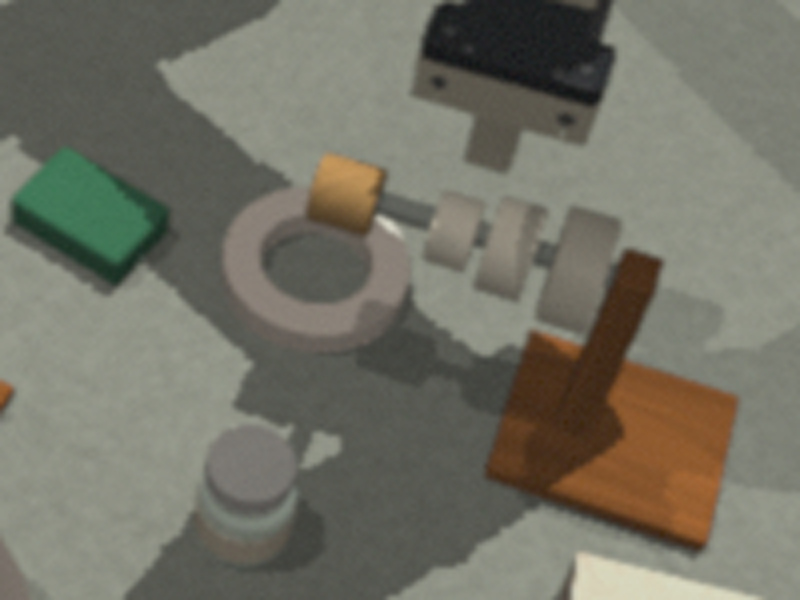

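```bash
python3 - <<'E'
from plant import close_job
print(close_job())
E
```

```text
the job is handed in; nothing more can be done
None
```

The job is done and handed in at about 33 s of the 72 s allowed. The three white rings are on the rod, largest nearest the post, then the middle one, then the smallest, and the wooden cap is pushed on the end.

- **Cap seating:** I pushed the cap until it stalled at about 12 N. The stall point and the last wrist picture put it about 1.5–3 mm short of the position I calculated for fully home. That is within the 9 mm allowance and close to the 2 mm camera calibration error, so I left it.
- **Rod height:** Pressing the large ring lightly down on the rod showed it about 1 mm higher than the stated 150 mm. I used that height for the other three parts.
- **Last checks:** The final pictures show the rings in the right order with small gaps between them. The gripper was open and well clear. The wreath, jar and tin, the bystanders in those last crops, were still in place. I took no last picture of the cone, carton, brush or pot; the gripper path passed clear of them.

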